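# Move the ink rollers from the carrying rack to the bench rack

## Task

The four ink rollers have come to the bench locked in the wooden carrying rack. Flip its lever right over to swing the keeper fingers off the spindles, then move every roller to the bench rack, whose cradles are clipped on in today's inking order: each roller goes into the cradle made for the length of its rubber sleeve (shortest sleeve between the closest cheeks, and so on), with both spindle ends fully down in the slots.

Things in the scene. Friction and masses are not known exactly. Their poses are not given: they have to be found in the camera images.
- carrier: wooden carrying rack with a grey box and lever on its +y end. Origin: centre of underside, on the bench; x along the spindles, y along the row. Slots open upward at y = -93, -31, 31, 93 mm, spindle axis at z = 50 mm. Side rails |x| 56-89, 59 mm high; end board and box |y| > 136, 70 mm high. A steel keeper finger bars each spindle end; open, they stand at |x| > 77, up to z = 87 mm
- lever (a joint): carrying rack's lever: 0 closed, 1.6 rad fully over (keeper fingers of both sides clear from 1.4). Pivot at carrier (84, 168, 62) mm, about its y axis. Black ball knob, 24 mm, at carrier x = 84 - 55 cos(1.05+q), y = 168, z = 62 + 55 sin(1.05+q) mm: up from over the rack and outward. Stiff (about 5 N at the knob), stays where left. Push the ball over along its arc, from inboard
- roller_a: ink roller: black rubber sleeve 40 mm long (shortest), 30 mm diameter, in the middle of a steel spindle 144 mm long, 8 mm diameter; about 132 g. Origin: centre of the roller; x axis along the spindle (the roller may turn about it). Starts in one of the carrier's four slots, 62 mm from the next roller
- roller_b: ink roller: black rubber sleeve 60 mm long (second shortest), 30 mm diameter, in the middle of a steel spindle 144 mm long, 8 mm diameter; about 158 g. Origin: centre of the roller; x axis along the spindle (the roller may turn about it). Starts in one of the carrier's four slots, 62 mm from the next roller
- roller_c: ink roller: black rubber sleeve 80 mm long (second longest), 30 mm diameter, in the middle of a steel spindle 144 mm long, 8 mm diameter; about 184 g. Origin: centre of the roller; x axis along the spindle (the roller may turn about it). Starts in one of the carrier's four slots, 62 mm from the next roller
- roller_d: ink roller: black rubber sleeve 100 mm long (longest), 30 mm diameter, in the middle of a steel spindle 144 mm long, 8 mm diameter; about 210 g. Origin: centre of the roller; x axis along the spindle (the roller may turn about it). Starts in one of the carrier's four slots, 62 mm from the next roller
- cradle_a: grey cradle for the 40 mm sleeve, fixed on the bench rack's rail, 62 mm from the next: two cheeks 8 mm thick, 52 mm apart, each with a slot open upward (mouth 28 mm, narrowing to 10). Origin: centre of underside, 10 mm above the bench; x along the spindle, y along the row. Seated roller's centre: x = 0 (6 mm play each way), y = 0, z = 40 mm; cheek tops z = 57, floor between z = 8 mm
- cradle_b: grey cradle for the 60 mm sleeve, fixed on the bench rack's rail, 62 mm from the next: two cheeks 8 mm thick, 72 mm apart, each with a slot open upward (mouth 28 mm, narrowing to 10). Origin: centre of underside, 10 mm above the bench; x along the spindle, y along the row. Seated roller's centre: x = 0 (6 mm play each way), y = 0, z = 40 mm; cheek tops z = 57, floor between z = 8 mm
- cradle_c: grey cradle for the 80 mm sleeve, fixed on the bench rack's rail, 62 mm from the next: two cheeks 8 mm thick, 92 mm apart, each with a slot open upward (mouth 28 mm, narrowing to 10). Origin: centre of underside, 10 mm above the bench; x along the spindle, y along the row. Seated roller's centre: x = 0 (6 mm play each way), y = 0, z = 40 mm; cheek tops z = 57, floor between z = 8 mm
- cradle_d: grey cradle for the 100 mm sleeve, fixed on the bench rack's rail, 62 mm from the next: two cheeks 8 mm thick, 112 mm apart, each with a slot open upward (mouth 28 mm, narrowing to 10). Origin: centre of underside, 10 mm above the bench; x along the spindle, y along the row. Seated roller's centre: x = 0 (6 mm play each way), y = 0, z = 40 mm; cheek tops z = 57, floor between z = 8 mm

How it is judged:
On the way:
1. the carrying rack's lever is flipped over, at least 1.4 rad (value of joint lever above 1.4 rad), for 0.2 s.
At the end, for the whole second after the job is handed in: Each of the four rollers rests released in the cradle of its own sleeve length: roller centre within 10 mm along the spindle, 4 mm across and 4 mm in height of the cradle's seat, spindle within 0.08 rad of the cradle's x axis, and at rest (under 0.02 m/s) (x of roller_a in the frame of cradle_a between -0.01 and 0.01 m and y of roller_a in the frame of cradle_a between -0.004 and 0.004 m and z of roller_a in the frame of cradle_a between 0.036 and 0.044 m and angle between the x axis of roller_a and the x axis of cradle_a, either way round below 0.08 rad and linear speed of each of roller_a, roller_b, roller_c, roller_d below 0.02 m/s and x of roller_b in the frame of cradle_b between -0.01 and 0.01 m and y of roller_b in the frame of cradle_b between -0.004 and 0.004 m and z of roller_b in the frame of cradle_b between 0.036 and 0.044 m and angle between the x axis of roller_b and the x axis of cradle_b, either way round below 0.08 rad and x of roller_c in the frame of cradle_c between -0.01 and 0.01 m and y of roller_c in the frame of cradle_c between -0.004 and 0.004 m and z of roller_c in the frame of cradle_c between 0.036 and 0.044 m and angle between the x axis of roller_c and the x axis of cradle_c, either way round below 0.08 rad and x of roller_d in the frame of cradle_d between -0.01 and 0.01 m and y of roller_d in the frame of cradle_d between -0.004 and 0.004 m and z of roller_d in the frame of cradle_d between 0.036 and 0.044 m and angle between the x axis of roller_d and the x axis of cradle_d, either way round below 0.08 rad); the robot touches nothing.
It also fails if it takes over 106 s, if anything falls off the work surface, if the arm or the gripper's body presses on something with over 40 N, if the wrist force passes 120 N, or if a joint passes its speed limit or range.

## Robot

A 6-joint arm with a two-finger parallel gripper is mounted at the origin on a cart in front of the work surface, level with it; the furniture and walls round the work are solid. World frame = base frame: x ahead of the robot, y to its left, z up, the work surface at z = 0. Lengths are in m, angles in rad, forces in N, time in s.
With the tool pointing down it reaches from about 0.35 to 0.775 m from the base axis. Payload 7.3 kg.
Tool frame: the origin (TCP) lies at the centre of the arm's flange, where the gripper is bolted on; the fingertips stand 178 mm ahead of it and the grasp point (between the pads) lies 159 mm ahead of it (tip_extent is the distance from the TCP to the fingertips, in m); z points along the fingers, y is the line along which they close (so a half turn about z gives the same grasp; the last joint's range is limited). The gripper opens to 92 mm and grips with 3 to 60 N. Pads are 19 mm wide; open, the fingers measure 130 mm over their backs; the gripper's body (75 mm by 190 mm) begins 47 mm behind the grasp point.
Start: joints at [1.191, 0.342, 1.524, -0, 1.275, -0.146], TCP at [0.122, 0.511, 0.405] pointing down, gripper open.
Joint ranges: [-2.53, 2.53], [-0.77, 2.02], [0.04, 2.7], [-1, 4.14], [0.28, 2.66], [-3.11, 3.11]. Speed limits (rad/s): [2.57, 2.57, 3.14, 3.14, 3.14, 3.14].

## Interface

Orientations are given as [roll, pitch, yaw] about the fixed x, y, z axes, in that order (R = Rz(yaw) Ry(pitch) Rx(roll)).
In Python, from cell import * gives the robot as it stands.
- The arm moves only by the tool arm_command, never from a script. Its arguments are lists of equal length, an entry for each row: "xyz": the shift along the world's x, y, z in mm, a list of three; "spin": the turn about the world's z in degrees. In form: {"xyz": [[tx, ty, tz], ...], "spin": [spin, ...]}. A call has 1 to 20 rows; each row shifts and turns the commanded pose from where the row before left it; what a row does not reach is not made up. A row lasts 1/10 s, in which the tool goes at most 50 mm and 8.59 degrees, less where a joint would pass 70% of its speed; a pose out of reach is approached as far as the arm can. A call with a gripper value outside its range is refused whole. "jaw" is the opening, from -1 (shut) to 1 (fully open), set as the call begins (left out, the last holds). The fingers move at their own pace and stop on an object; "squeeze" is the grip in N (left out, the last holds). Time passes only in rows, so rows that do not move let the fingers close. It gives the time, the measured TCP pose, the force, the opening and the grip force at its end, in the units of the state.
- observe(): the state, without advancing time (a new reading comes with each control period).
- read_camera(name): name is "scene" or "top" or "wrist"; returns a dict with "img" (480x640x3 uint8, red, green, blue), "depth" (480x640 float32, m along the optical axis (not along the pixel's ray), 0 where there is no reading), "fx", "fy", "cx", "cy" (pixels), "world_from_camera" (4x4, takes a point from camera to world coordinates). Camera axes: x right, y up, looking along -z (the intrinsics and any distortion apply to the point x, -y, -z); pixel columns grow to the right and rows downward; lengths in m; the calibration is good to about 2 mm. A picture is of the moment at which its call begins.
- hand_in(): hands the job in; it is judged then, once.
The state is a dict: "time": time; "qpos": joint angles; "qvel": joint speeds; "joint_efforts": joint torques, N m; "tool_pos": TCP position; "tool_rot": TCP orientation; "contact_force": force on the tool from outside, world axes, zero at the start; "torque": the same for the moment, N m; "opening": finger opening in m; "grip_force": force on a finger pad.
Only numpy, scipy, OpenCV 4.12 (cv2) and the standard library are available. Lean on these libraries where they do the work, as an engineer would, in place of code of your own. Each camera call takes 0.05 s, during which the arm holds its last target. There are 200 camera calls.

## Working session

There is one attempt and no reset: what is moved stays moved. The work goes in short steps, Python scripts to look and compute and a tool call to move; the robot and the scene stay as the last step left them, time stands still between calls to the robot, and variables do not carry over. Pictures are saved under pics/ and viewed, at most 14 in all, crops included, and the job is handed in when it is done.

Besides the shell and the picture viewer there is one more tool, called after ">>>" as name([rows], argument=value, ...), one row to a line, values as JSON. arm_command: Moves the arm, as the interface text tells. Its arguments: {"type":"object","properties":{"xyz":{"type":"array","items":{"type":"array","items":{"type":"number"}}},"spin":{"type":"array","items":{"type":"number"}},"jaw":{"type":"number"},"squeeze":{"type":"number"}},"required":["xyz","spin"]}

```bash
mkdir -p pics; cat > h.py <<'E'
from cell import *
import numpy as np, cv2
def snap(n,f):
    c=read_camera(n); cv2.imwrite(f'pics/{f}.png',c['img'][:,:,::-1]); np.savez(f'pics/{f}.npz',**{k:np.asarray(v) for k,v in c.items()}); return c
def cloud(c):
    d=np.asarray(c['depth']); v,u=np.mgrid[:480,:640]
    P=np.stack([(u-c['cx'])/c['fx']*d,-(v-c['cy'])/c['fy']*d,-d],-1)
    T=np.asarray(c['world_from_camera']); return P@T[:3,:3].T+T[:3,3]
E
python3 - <<'E'
from h import *
s=observe(); print(s)
for n in('top','scene'):
    c=snap(n,n+'0'); print(n,c['fx'],c['fy'],c['cx'],c['cy'],c['world_from_camera'],[k for k in c])
E
```

```text
{'time': 0.0, 'qpos': array([ 1.19099802e+00,  3.42715993e-01,  1.52500104e+00, -8.32631277e-06,
        1.27541348e+00, -1.46011012e-01]), 'qvel': array([ 0.00031629, -0.00014105, -0.00108344, -0.00268035,  0.00089552,
        0.0003116 ]), 'joint_efforts': array([ 9.35678072e-04, -4.31246674e+01, -2.44225502e+01,  7.19845318e-02,
        5.58976515e-02, -1.40426769e-04]), 'tool_pos': array([0.12155812, 0.51059557, 0.40405383]), 'tool_rot': array([-3.14007000e+00, -2.15870637e-04,  2.90780763e+00]), 'contact_force': array([ 0.36484644, -0.77763911,  0.22896642]), 'torque': array([-0.04150572, -0.01524682,  0.03479126]), 'grip_force': 0.0, 'opening': 0.09189144257449183}
top 450.7868950503001 450.7868950503001 322.3049533920657 240.97291396197087 [[ 0.00619219  0.98977268 -0.14251908  0.39792519]
 [-0.99978116  0.0089757   0.01889618  0.02032835]
 [ 0.01998213  0.14237089  0.98961166  0.93143461]
 [ 0.          0.          0.          1.        ]] ['img', 'depth', 'fx', 'fy', 'cx', 'cy', 'world_from_camera']
scene 524.3100806127089 524.3100806127089 322.52205052451654 240.14235961361783 [[ 0.65602693  0.45232156 -0.60418033 -0.20966205]
 [-0.75468223  0.40282045 -0.51787104 -0.59541796]
 [ 0.00913195  0.79570151  0.60562011  0.79108469]
 [ 0.          0.          0.          1.        ]] ['img', 'depth', 'fx', 'fy', 'cx', 'cy', 'world_from_camera']
```

View pics/top0.png

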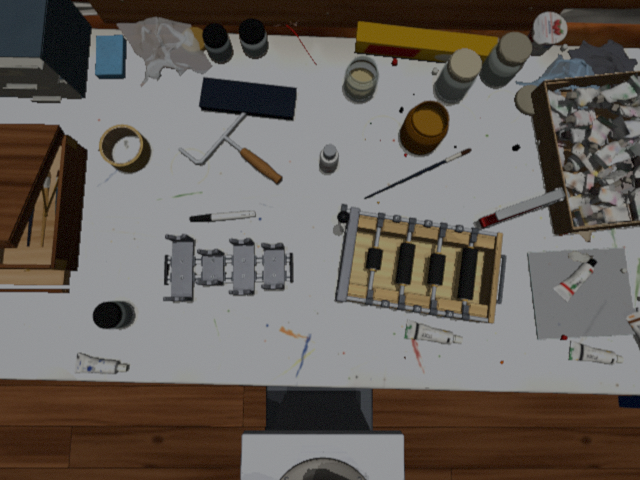

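View pics/scene0.png

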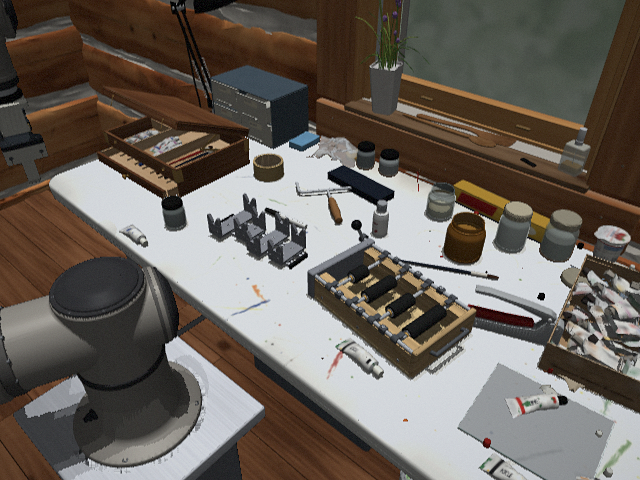

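The top view shows the carrier at around (420,265), with sleeves at u≈374, 404, 437 and 469 and the knob at (343,216). The bench rack is at around (228,268), with cradles at u≈180, 211, 242 and 274. The scene view agrees.

```bash
python3 - <<'E'
from h import *
c=dict(np.load('pics/top0.npz')); W=cloud(c)*1000; im=c['img'].astype(int)
Z=W[...,2]
print('bench z',np.median(Z[320:360,200:280]))
# sleeves
dark=((im.max(2)<45)&(Z>45)&(Z<80)).astype(np.uint8); m=np.zeros_like(dark); m[232:308,360:482]=dark[232:308,360:482]
m=cv2.morphologyEx(m,cv2.MORPH_OPEN,np.ones((3,3)))
n,l,st,ce=cv2.connectedComponentsWithStats(m)
o=np.array(c['world_from_camera'])[:3,3]*1000
def atz(p,z):
    t=(o[2]-z)/(o[2]-p[...,2]); return o+(p-o)*t[...,None]
for i in range(1,n):
    if st[i,4]<60: continue
    P=W[l==i]; r=cv2.minAreaRect(P[:,:2].astype(np.float32)); print('sleeve',ce[i].round(),st[i,4],np.round(r[0]),np.round(r[1]),round(r[2],1),'z',np.percentile(P[:,2],[5,50,95]).round())
# rail tops wood
# carrier outline
reg=np.zeros_like(m); reg[200:330,335:510]=1
k=(reg>0)&(Z>48)&(Z<95)
r=cv2.minAreaRect(W[k][:,:2].astype(np.float32)); print('carrier',np.round(r[0],1),np.round(r[1],1),r[2])
# cradle
reg[:]=0; reg[225:312,158:300]=1
k=((reg>0)&(Z>50)&(Z<80)).astype(np.uint8)
n,l,st,ce=cv2.connectedComponentsWithStats(k)
for i in range(1,n):
    if st[i,4]<8: continue
    P=W[l==i]; print('cheek',ce[i].round(),st[i,4],P.mean(0).round(1),P.min(0).round(),P.max(0).round())
k=(reg>0)&(Z>5)
r=cv2.minAreaRect(W[k][:,:2].astype(np.float32)); print('rack',np.round(r[0],1),np.round(r[1],1),r[2])
P=W[205:228,333:352].reshape(-1,3); q=P[P[:,2]>75]; print('knob',len(q),q.mean(0) if len(q) else 0, q[:,2].max() if len(q) else 0)
a=cv2.resize(c['img'][195:335,150:520,::-1],None,fx=2.16,fy=2.16,interpolation=cv2.INTER_CUBIC); cv2.imwrite('pics/crop0.png',cv2.convertScaleAbs(a,alpha=1.7))
E
```

```text
bench z -0.6515320114129919
sleeve [405. 263.] 574 [ 482. -158.] [27. 78.] 81.3 z [53. 62. 66.]
sleeve [467. 273.] 755 [ 464. -280.] [ 27. 100.] 81.6 z [52. 62. 66.]
sleeve [374. 258.] 273 [491. -97.] [27. 38.] 81.0 z [54. 62. 66.]
sleeve [436. 269.] 430 [ 471. -219.] [26. 57.] 80.9 z [53. 63. 66.]
carrier [ 483.1 -193. ] [332.2 215.8] 87.12801361083984
cheek [169. 236.] 46 [530.4 300.9  60.3] [526. 294.  51.] [535. 309.  70.]
cheek [184. 236.] 41 [530.7 272.9  59.3] [527. 267.  51.] [535. 283.  67.]
cheek [247. 240.] 40 [524.  149.5  60.4] [521. 143.  50.] [529. 157.  68.]
cheek [233. 240.] 43 [523.7 177.1  60.3] [520. 169.  51.] [528. 185.  68.]
cheek [265. 244.] 38 [515.7 115.2  61.9] [511. 108.  53.] [520. 123.  68.]
cheek [279. 244.] 36 [516.   88.6  61.8] [513.  82.  53.] [520.  96.  68.]
cheek [202. 251.] 46 [502.  237.8  59. ] [499. 230.  50.] [507. 246.  68.]
cheek [215. 250.] 38 [503.  210.7  61.1] [499. 204.  50.] [507. 219.  69.]
cheek [215. 281.] 37 [443.2 209.   61.5] [440. 203.  51.] [447. 219.  68.]
cheek [201. 281.] 41 [442.8 236.4  60.7] [439. 229.  50.] [446. 245.  68.]
cheek [279. 285.] 38 [436.7  85.6  61.8] [433.  79.  51.] [441.  95.  68.]
cheek [265. 286.] 36 [435.9 113.   61.9] [433. 106.  53.] [439. 121.  68.]
cheek [247. 291.] 40 [424.9 146.8  61.4] [421. 141.  51.] [429. 156.  69.]
cheek [233. 292.] 36 [424.1 174.   60.7] [421. 168.  52.] [427. 181.  67.]
cheek [168. 298.] 52 [410.9 296.8  60.3] [407. 290.  50.] [415. 305.  69.]
cheek [182. 298.] 32 [412.1 269.1  62. ] [409. 264.  53.] [415. 278.  70.]
rack [461.7 172.2] [306.3 143.6] 88.82438659667969
knob 136 [560.60354687 -32.82175278 124.18681508] 931.4346061134587
```

View pics/crop0.png

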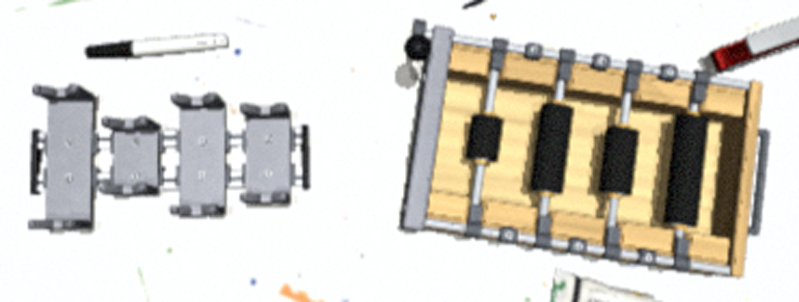

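The crop confirms it. Left to right the carrier rollers are a, c, b, d (yaw about -8.5°) and the cradles are d, a, c, b (yaw about +1.7°). All sizes and the 62 mm pitch check out, and the knob is near (558,-32) mm. I'll go to the inboard side of the knob with the jaws shut.

>>> arm_command([
  [22,-30,-6],
  [22,-30,-6],
  [22,-30,-6],
  [22,-30,-6],
  [22,-30,-6],
  [22,-30,-6],
  [22,-30,-6],
  [22,-30,-6],
  [22,-30,-6],
  [22,-30,-6],
  [22,-30,-6],
  [22,-30,-6],
  [22,-30,-6],
  [22,-30,-6],
  [22,-30,-6],
  [22,-30,-6],
  [22,-30,-6],
  [20,-26,0],
  [0,0,0],
  [0,0,0],
], spin=[0.5,0.5,0.5,0.5,0.5,0.5,0.5,0.5,0.5,0.4,0,0,0,0,0,0,0,0,0,0], jaw=-1)

```text
time: 2.1
tool_pos: [0.5154, -0.0257, 0.3021]
tool_rot: [3.141, -0.002, 2.992]
contact_force: [0.9, 0.2, 0.1]
opening: 0.0004
grip_force: 0.0
```

```bash
python3 - <<'E'
from h import *
s=observe(); print(s['tool_pos'],s['tool_rot'],s['contact_force'],s['opening'])
c=snap('wrist','w1'); W=cloud(c)*1000; print(c['world_from_camera'])
print(W[::60,::80].round().astype(int).tolist()[3:6])
E
```

```text
[ 0.51544039 -0.02565295  0.30210955] [ 3.14122048e+00 -1.62767986e-03  2.99183746e+00] [0.92134122 0.1878653  0.09292353] 0.0003701543692446462
[[ 1.50705219e-01 -9.54456253e-01 -2.57490191e-01  4.46822115e-01]
 [ 9.88578511e-01  1.45683117e-01  3.85870184e-02 -1.51900581e-02]
 [ 6.82352531e-04 -2.60364534e-01  9.65510147e-01  2.83624890e-01]
 [ 0.00000000e+00  0.00000000e+00  0.00000000e+00  1.00000000e+00]]
[[[451, -224, 11], [456, -144, 62], [466, -123, 11], [474, -72, 12], [483, -22, 0], [491, 31, 1], [497, 79, 14], [507, 136, 1]], [[483, -208, 48], [487, -152, 64], [505, -132, 12], [513, -80, 13], [524, -28, 2], [532, 27, 1], [540, 81, 2], [548, 135, 3]], [[527, -243, 21], [520, -161, 66], [543, -138, 22], [478, -36, 205], [507, -25, 144], [482, -5, 206], [584, 78, 3], [594, 135, 1]]]
```

View pics/w1.png

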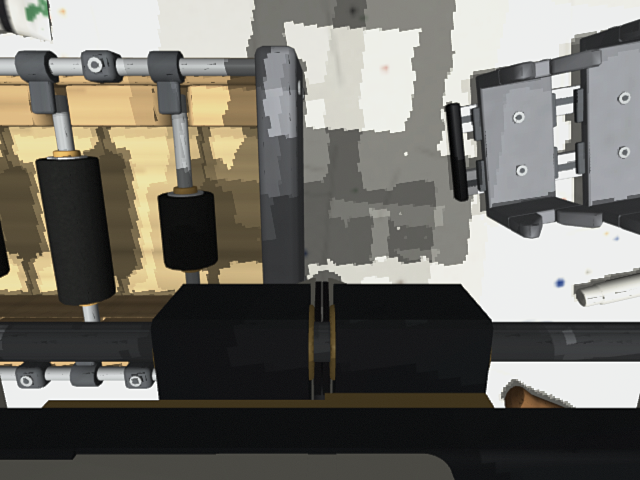

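Fingertips are inboard of the knob. The box edge is at u≈262–300 and the knob is hidden behind the fingers. Next I'll descend and push outward.

>>> arm_command([
  [0,0,-14],
  [0,0,-13],
  [6,-0.9,0],
  [6,-0.9,0],
  [6,-0.9,0],
  [6,-0.9,1],
  [6,-0.9,2],
  [6,-0.9,1],
  [6,-0.9,1],
  [6,-0.9,1],
  [6,-0.9,0],
  [6,-0.9,0],
  [6,-0.9,-1],
  [6,-0.9,-1],
  [4,-0.6,-1],
  [0,0,0],
], spin=[0,0,0,0,0,0,0,0,0,0,0,0,0,0,0,0])

```text
time: 3.75
tool_pos: [0.5918, -0.0368, 0.2788]
tool_rot: [-3.142, -0.0, 2.993]
contact_force: [-2.8, -0.4, 1.2]
opening: 0.0003
grip_force: 1.4
```

```bash
python3 - <<'E'
from h import *
s=observe(); print(s['tool_pos'],s['contact_force'])
c=snap('scene','s1'); a=c['img'][170:330,270:430,::-1]; cv2.imwrite('pics/s1c.png',cv2.resize(a,None,fx=3.5,fy=3.5))
E
```

```text
[ 0.59181828 -0.03682213  0.27882921] [-2.79398868 -0.35808466  1.19024855]
```

View pics/s1c.png

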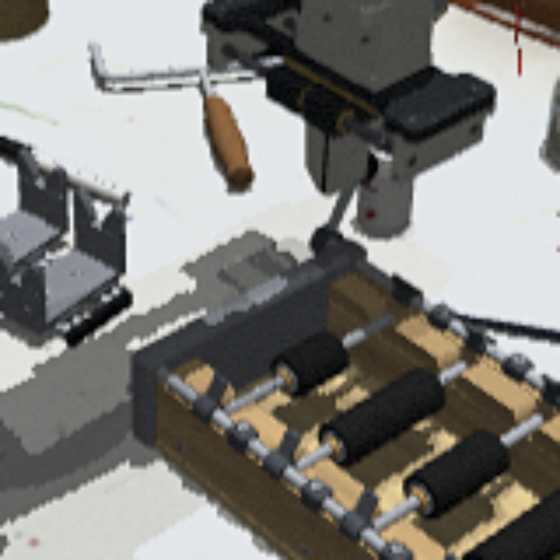

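The lever is leaning outward, with its knob just beyond the fingers at about (365,165) in the crop. Now I'll back off, rise, and press the ball down from above along its arc.

>>> arm_command([
  [-8,1,0],
  [0,0,14],
  [0,0,13],
  [14,-2,0],
  [13,-2,0],
  [0,0,-5],
  [4,-1,-4],
  [4,-1,-4],
  [3,0,-4],
  [3,0,-4],
  [3,0,-4],
  [2,0,-3],
  [1,0,-3],
  [0,0,-3],
  [0,0,-2],
  [0,0,0],
], spin=[0,0,0,0,0,0,0,0,0,0,0,0,0,0,0,0])

```text
time: 5.4
tool_pos: [0.6334, -0.0425, 0.277]
tool_rot: [-3.141, 0.019, 2.993]
contact_force: [4.2, -0.8, 28.0]
opening: 0.0004
grip_force: 13.7
```

```bash
python3 - <<'E'
from h import *
s=observe(); print(s['tool_pos'],s['contact_force'])
c=snap('scene','s2'); a=c['img'][170:330,270:430,::-1]; cv2.imwrite('pics/s2c.png',cv2.resize(a,None,fx=3.5,fy=3.5))
E
```

```text
[ 0.63335428 -0.04248671  0.27701704] [ 4.16437299 -0.80977677 27.96837006]
```

View pics/s2c.png

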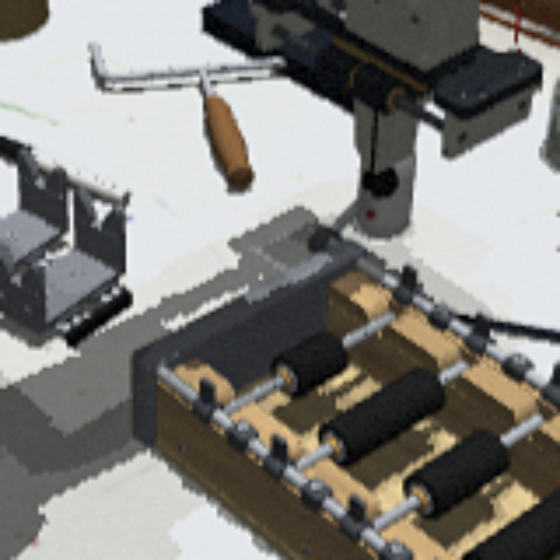

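The press reached the stop: tip height is 99 mm against a ball top of 100 mm, at 28 N. The keeper fingers stand upright off the spindles. I'll lift and look from the wrist.

>>> arm_command([
  [0,0,20],
  [0,0,30],
  [-30,-20,20],
  [-30,-20,0],
  [-30,-20,0],
  [-30,-20,0],
  [-30,-20,0],
  [-30,-20,0],
  [-23,-27,0],
  [0,0,0],
  [0,0,0],
], spin=[0,0,0,0,0,0,0,0,0,0,0], jaw=-0.13)

```text
time: 6.55
tool_pos: [0.4271, -0.1888, 0.3397]
tool_rot: [3.141, 0.0, 2.991]
contact_force: [-0.3, -0.3, 0.8]
opening: 0.04
grip_force: 0.0
```

```bash
cat >> h.py <<'E'
def sleeves(c,zmin=55):
    W=cloud(c)*1000; im=c['img'].astype(int); Z=W[...,2]
    m=((im.max(2)<60)&(Z>zmin)&(Z<75)).astype(np.uint8)
    m=cv2.morphologyEx(m,cv2.MORPH_OPEN,np.ones((3,3)))
    n,l,st,ce=cv2.connectedComponentsWithStats(m)
    for i in range(1,n):
        if st[i,4]<80: continue
        P=W[l==i]; r=cv2.minAreaRect(P[:,:2].astype(np.float32)); T=P[P[:,2]>np.percentile(P[:,2],97)-1.5]
        print('blob',ce[i].round(),st[i,4],'rect',np.round(r[0],1),np.round(r[1],1),round(r[2],1),'top strip',np.median(T,0).round(1))
E
python3 - <<'E'
from h import *
s=observe(); print(s['tool_pos'],s['tool_rot'],s['contact_force'],s['opening'])
c=snap('wrist','w2'); sleeves(c)
print('top'); sleeves(dict(np.load('pics/top0.npz')))
E
```

```text
[ 0.42710532 -0.18876246  0.339746  ] [3.14116622e+00 2.59397114e-04 2.99133578e+00] [-0.32156622 -0.33846369  0.80423965] 0.03999075618614772
blob [560. 173.] 145 rect [409.5 -36.6] [ 4.  13.3] 16.7 top strip [409.  -40.5  67.8]
blob [182. 184.] 381 rect [ 382.  -267.2] [11.  14.5] 82.6 top strip [ 380.3 -264.8   73.2]
blob [230. 185.] 538 rect [ 386.6 -238.3] [15.8 14.6] 79.9 top strip [ 386.4 -237.6   70.4]
blob [280. 177.] 204 rect [ 386.2 -207. ] [14.   5.2] 85.9 top strip [ 387.6 -210.2   70.4]
blob [332. 176.] 138 rect [ 390.7 -176.4] [14.9  4.1] 79.2 top strip [ 390.4 -175.6   69.5]
blob [383. 183.] 412 rect [ 400.5 -145.8] [15.9 14.1] 81.6 top strip [ 398.4 -149.9   71.4]
blob [435. 185.] 513 rect [ 405.4 -115.3] [17.9 14.3] 79.8 top strip [ 405.7 -115.8   70.4]
blob [483. 184.] 384 rect [409.6 -86.2] [13.2 14.4] 80.1 top strip [408.2 -89.6  71.6]
blob [284. 193.] 135 rect [ 394.1 -207.9] [13.6  8.7] 75.9 top strip [ 392.8 -202.4   70.8]
blob [336. 193.] 162 rect [ 399.9 -177.1] [15.2  8.3] 81.2 top strip [ 399.7 -173.6   70.6]
blob [117. 241.] 746 rect [ 410.1 -317. ] [ 1.7
[... 1515 characters left out ...]
2 rect [ 706.1 -468.5] [69.2  4. ] 7.1 top strip [ 706.2 -467.6   65.8]
blob [567. 214.] 101 rect [ 581.1 -482.6] [60.6  4.4] 6.0 top strip [ 584.7 -481.9   67.8]
blob [406. 263.] 526 rect [ 482.4 -158.8] [26.2 79.1] 81.7 top strip [ 488.8 -158.4   66.2]
blob [468. 273.] 665 rect [ 464.  -280.8] [ 26.1 100.1] 81.0 top strip [ 468.4 -282.5   65.8]
blob [374. 258.] 258 rect [490.8 -97.8] [26.4 38. ] 83.3 top strip [488.5 -98.5  65.3]
blob [437. 268.] 392 rect [ 471.3 -219.9] [26.  59.1] 83.1 top strip [ 464.9 -219.7   66. ]
blob [115. 311.] 208 rect [383.7 393.8] [46.  24.4] 25.9 top strip [391.6 393.   74.2]
blob [103. 322.] 84 rect [363.7 410.9] [33.9 14.1] 86.0 top strip [363.9 407.4  74. ]
```

View pics/w2.png

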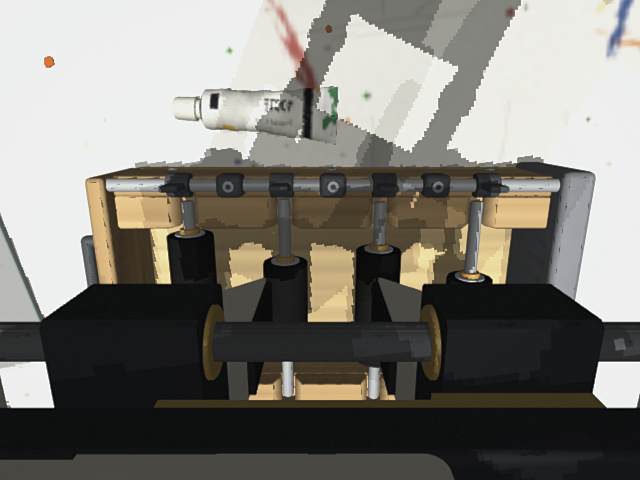

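The wrist view shows the keepers folded back and every spindle bare, and its sleeve positions agree with the top view to about 2 mm. I'll start with roller b at (471.5,-220).

>>> arm_command([
  [15,-10,0],
  [15,-11,0],
  [14,-10,0],
  [0,0,0],
  [0,0,-25],
  [0,0,-25],
  [0,0,-25],
  [0,0,-20],
  [0,0,-20],
  [0,0,-13],
  [0,0,0],
  [0,0,0],
], spin=[0,0,0,0,0,0,0,0,0,0,0,0])

```text
time: 7.8
tool_pos: [0.4717, -0.2189, 0.2119]
tool_rot: [3.141, -0.0, 2.994]
contact_force: [0.2, 0.0, -0.1]
opening: 0.0402
grip_force: 0.0
```

>>> arm_command([
  [0,0,0],
  [0,0,0],
  [0,0,0],
  [0,0,0],
  [0,0,0],
], spin=[0,0,0,0,0], jaw=-1, squeeze=20)

```text
time: 8.3
tool_pos: [0.4719, -0.2197, 0.2125]
tool_rot: [-3.141, 0.001, 2.993]
contact_force: [-0.1, 1.4, 6.6]
opening: 0.0292
grip_force: 20.0
```

>>> arm_command([
  [0,0,10],
  [0,0,20],
  [0,0,25],
  [0,0,20],
  [0,25,0],
  [1,30,0],
  [1,35,0],
  [0,35,0],
  [1,35,0],
  [0,35,0],
  [1,35,0],
  [0,35,0],
  [0,30,0],
  [0,25,0],
  [0,0,0],
  [0,0,0],
], spin=[0,0,0,0,1,1,1,1,1,1,1,1,1,1.2,0,0])

```text
time: 9.9
tool_pos: [0.4754, 0.1005, 0.2869]
tool_rot: [-3.141, -0.0, -3.111]
contact_force: [-0.3, 0.1, -2.0]
opening: 0.0292
grip_force: 20.0
```

```bash
python3 - <<'E'
from h import *
s=observe(); print(s['tool_pos'],s['tool_rot'],s['contact_force'],s['opening'])
c=snap('wrist','w3')
W=cloud(c)*1000;Z=W[...,2]
k=((Z>52)&(Z<75)&(W[...,1]>40)).astype(np.uint8); n,l,st,ce=cv2.connectedComponentsWithStats(k)
for i in range(1,n):
    if st[i,4]<80: continue
    P=W[l==i]; print('blob',ce[i].round(),st[i,4],P.mean(0).round(1),P.min(0).round(),P.max(0).round())
t=snap('top','t3'); sleeves(t,85)
E
```

```text
[0.47539288 0.10051988 0.28689787] [-3.14125893e+00 -3.03728084e-04 -3.11063808e+00] [-0.26360734  0.14394323 -2.03026673] 0.02919587001942836
blob [422. 167.] 589 [425.4 147.   63.4] [422. 141.  52.] [430. 158.  70.]
blob [479. 168.] 735 [424.9 174.3  62.6] [421. 167.  52.] [429. 184.  70.]
blob [295. 188.] 542 [436.8  86.6  64.3] [433.  80.  52.] [442.  93.  70.]
blob [352. 187.] 639 [436.1 113.8  63. ] [433. 106.  52.] [441. 122.  70.]
blob [541. 208.] 627 [443.4 207.1  62.7] [440. 203.  52.] [448. 220.  70.]
blob [598. 208.] 856 [443.  236.1  61.7] [439. 229.  52.] [448. 245.  70.]
blob [580. 314.] 473 [500.4 238.9  60.3] [499. 231.  52.] [505. 247.  69.]
blob [628. 370.] 430 [532.  269.8  62.6] [528. 267.  52.] [537. 278.  70.]
```

View pics/w3.png

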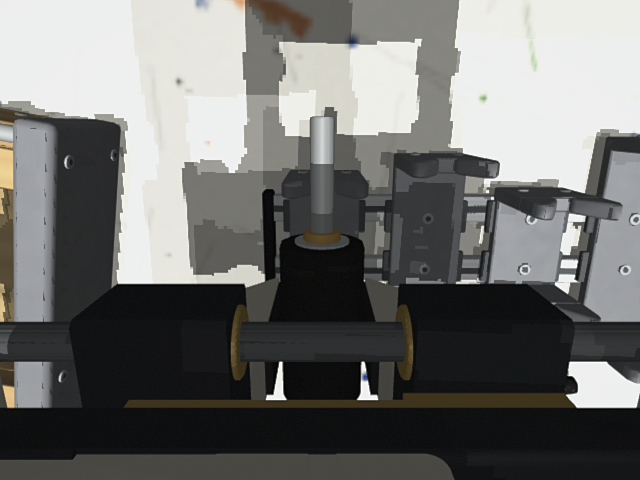

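Roller b hangs level over cradle b; the near cheek is at px (295–352,188), so the seat is near (476.7,101.5). I'll check how the roller sits in the grip.

```bash
cat >> h.py <<'E'
def held(c,s):
    # spindle end of the held roller, near side, in the wrist picture
    W=cloud(c)*1000; p=s['tool_pos']*1000; zg=p[2]-159
    k=(abs(W[...,2]-zg)<10)&(abs(W[...,1]-p[1])<16)&(W[...,0]<p[0]-50-0)&(W[...,0]>p[0]-90)
    P=W[k]; sp=P[P[:,2]>zg]
    print('tool',p.round(1),'grasp z',zg.round(1),'spindle end dx',(np.percentile(P[:,0],1)-p[0]).round(1),'n',len(P))
    for a,b in((-72,-66),(-66,-60),(-60,-55),(-55,-50)):
        q=P[(P[:,0]-p[0]>a)&(P[:,0]-p[0]<=b)]
        if len(q): print(a,b,'y',np.median(q[:,1]).round(1),'ztop',np.percentile(q[:,2],95).round(1))
E
python3 - <<'E'
from h import *
held(dict(np.load('pics/w3.npz')),observe())
E
```

```text
tool [475.6  99.6 286.8] grasp z 127.8 spindle end dx -71.2 n 1627
-72 -66 y 98.3 ztop 130.3
-66 -60 y 98.6 ztop 130.3
-60 -55 y 98.6 ztop 130.3
-55 -50 y 98.7 ztop 130.4
```

>>> arm_command([
  [0.5,1,0],
  [0,0,-15],
  [0,0,-15],
  [0,0,-12],
  [0,0,-10],
  [0,0,-8],
  [0,0,-6],
  [0,0,-5],
  [0,0,-3],
  [0,0,-1],
  [0,0,0],
], spin=[0,0,0,0,0,0,0,0,0,0,0])

```text
time: 11.1
tool_pos: [0.4761, 0.1013, 0.2125]
tool_rot: [-3.142, 0.001, -3.112]
contact_force: [-2.9, -1.2, 4.4]
opening: 0.0296
grip_force: 20.0
```

>>> arm_command([
  [0,0,0],
  [0,0,0],
  [0,0,0],
  [0,0,0],
], spin=[0,0,0,0], jaw=-0.13)

```text
time: 11.5
tool_pos: [0.4762, 0.1014, 0.2118]
tool_rot: [3.142, 0.0, -3.112]
contact_force: [0.2, 1.0, -0.5]
opening: 0.0399
grip_force: 0.0
```

>>> arm_command([
  [0,0,15],
  [0,0,25],
  [0,0,30],
  [0,-25,0],
  [0,-35,0],
  [0,-40,0],
  [1,-40,0],
  [1,-40,0],
  [1,-40,0],
  [1,-30,0],
  [1,-10,0],
  [0,0,0],
  [0,0,0],
], spin=[0,0,0,-1,-1,-1.2,-1.5,-1.5,-1.5,-1.5,-1,0,0])

```text
time: 12.8
tool_pos: [0.481, -0.1578, 0.2815]
tool_rot: [3.141, -0.001, 2.994]
contact_force: [0.2, 0.1, -0.7]
opening: 0.0396
grip_force: 0.0
```

```bash
python3 - <<'E'
from h import *
s=observe(); print(s['tool_pos'],s['tool_rot'],s['contact_force'],s['opening'])
t=snap('top','t4'); sleeves(t,52)
E
```

```text
[ 0.48097893 -0.15775732  0.28154422] [ 3.14080472e+00 -7.67598010e-04  2.99392697e+00] [ 0.15040054  0.11409889 -0.74409624] 0.03964495563976919
blob [261.   7.] 2236 rect [1017.6  130. ] [  7.7 719.6] 0.0 top strip [1017.    86.6   73.3]
blob [613.   1.] 224 rect [1047.2 -612. ] [131.5   9.8] 88.5 top strip [1044.4 -636.6   69.8]
blob [458.  11.] 321 rect [1016.9 -278. ] [  5.4 111.7] 0.2 top strip [1016.9 -269.5   73.8]
blob [514.  12.] 382 rect [1017.8 -397.6] [132.   6.] 89.7 top strip [1016.9 -415.5   73.3]
blob [72. 51.] 493 rect [920.6 517.4] [ 22.2 173.1] 83.3 top strip [905.5 516.6  73.8]
blob [252.  31.] 560 rect [963.8 153.6] [52.8 52.3] 0.0 top strip [964.2 152.1  70. ]
blob [217.  43.] 172 rect [935.4 226.3] [24.1 51.4] 10.0 top strip [932.9 219.6  73.8]
blob [548. 117.] 277 rect [ 785.5 -458.7] [150.5   5. ] 6.9 top strip [ 768.6 -458.8   67.6]
blob [434. 111.] 139 rect [ 792.  -221.9] [63.7 22.6] 58.2 top strip [ 798.7 -225.8   66.1]
blob [606. 122.] 101 rect [ 775.9 -579.2] [42.4  5.4] 63.8 top strip [ 780.1 -568.7   71.1]
blob [415. 140.] 131 rect [ 734.2 -184.3] [67.2 16.5] 54.4 top strip [ 734.4 -172.8   68.4]
blob [ 66. 205.] 810 rect [593.7 502. ] [  6.8 258.5] 89.8 top strip [560.3 502.2  73.7]
blob [567. 215.] 121 rect [ 580.9 -482.9] [60.8  4.7] 7.4 top strip [ 580.4 -481.7   67.7]
blob [273. 265.] 431 rect [475.9  99.3] [59.1 27.2] 1.1 top strip [472.3  99.8  64.9]
blob [465. 292.] 175 rect [ 427.4 -275. ] [26.3 25.5] 80.3 top strip [ 426.1 -276.7   65.7]
blob [117. 314.] 133 rect [380.6 388.8] [45.2 15.6] 3.1 top strip [382.4 387.8  74. ]
```

Roller b is seated: centre (476,99.5), top at z=65, axis 1.1°. Next is c.

>>> arm_command([
  [1,-1,-15],
  [0,0,-20],
  [0,0,-15],
  [0,0,-12],
  [0,0,-8],
  [0,0,0],
  [0,0,0],
], spin=[0,0,0,0,0,0,0])

```text
time: 13.55
tool_pos: [0.4823, -0.1595, 0.212]
tool_rot: [-3.142, 0.0, 2.994]
contact_force: [-0.6, 0.3, 0.2]
opening: 0.04
grip_force: 0.0
```

>>> arm_command([
  [0,0,0],
  [0,0,0],
  [0,0,0],
  [0,0,0],
  [0,0,0],
], spin=[0,0,0,0,0], jaw=-1, squeeze=20)

```text
time: 14.05
tool_pos: [0.4823, -0.1598, 0.2123]
tool_rot: [-3.141, 0.001, 2.993]
contact_force: [-0.6, -0.2, 6.2]
opening: 0.0295
grip_force: 20.0
```

>>> arm_command([
  [0,0,10],
  [0,0,20],
  [0,0,25],
  [0,0,20],
  [0,25,0],
  [-1,30,0],
  [-1,35,0],
  [-1,35,0],
  [-1,35,0],
  [-1,35,0],
  [-1,35,0],
  [-1,35,0],
  [-1,30,0],
  [0,26,0],
  [0,0,0],
  [0,0,0],
], spin=[0,0,0,0,1,1,1,1,1,1,1,1,1,1.2,0,0])

```text
time: 15.65
tool_pos: [0.4738, 0.1616, 0.2867]
tool_rot: [-3.141, -0.001, -3.11]
contact_force: [-0.3, -0.3, -2.4]
opening: 0.0291
grip_force: 20.0
```

```bash
python3 - <<'E'
from h import *
s=observe(); print(s['tool_rot'],s['contact_force'],s['opening'])
held(snap('wrist','w5'),s)
E
```

```text
[-3.14122743e+00 -8.51422180e-04 -3.11049340e+00] [-0.25364229 -0.26479824 -2.42907884] 0.029056871690730787
tool [473.8 161.6 286.7] grasp z 127.7 spindle end dx -70.7 n 1574
-72 -66 y 159.4 ztop 130.3
-66 -60 y 159.6 ztop 130.4
-60 -55 y 159.7 ztop 130.4
-55 -50 y 159.9 ztop 130.4
```

>>> arm_command([
  [0,0.5,-15],
  [0,0,-15],
  [0,0,-12],
  [0,0,-10],
  [0,0,-8],
  [0,0,-6],
  [0,0,-5],
  [0,0,-3],
  [0,0,-1],
  [0,0,0],
], spin=[0,0,0,0,0,0,0,0,0,0])

```text
time: 16.7
tool_pos: [0.4743, 0.1624, 0.2123]
tool_rot: [3.14, 0.002, -3.112]
contact_force: [-1.1, 5.9, 1.0]
opening: 0.0294
grip_force: 20.0
```

>>> arm_command([
  [0,0,0],
  [0,0,0],
  [0,0,0],
  [0,0,0],
], spin=[0,0,0,0], jaw=-0.13)

```text
time: 17.1
tool_pos: [0.4742, 0.1617, 0.2118]
tool_rot: [-3.142, 0.0, -3.112]
contact_force: [-0.9, -0.4, 0.2]
opening: 0.0401
grip_force: 0.0
```

>>> arm_command([
  [0,0,15],
  [0,0,25],
  [0,0,30],
  [2,-25,0],
  [2,-35,0],
  [2,-40,0],
  [2,-40,0],
  [2,-40,0],
  [3,-40,0],
  [2,-30,0],
  [2,-10,0],
  [0,0,0],
  [0,0,0],
], spin=[0,0,0,-1,-1,-1.2,-1.5,-1.5,-1.5,-1.5,-1,0,0])

```text
time: 18.4
tool_pos: [0.4909, -0.0974, 0.2816]
tool_rot: [3.141, -0.001, 2.994]
contact_force: [-0.8, 0.9, -0.2]
opening: 0.0401
grip_force: 0.0
```

```bash
python3 - <<'E'
from h import *
s=observe(); print(s['tool_pos'],s['tool_rot'],s['contact_force'],s['opening'])
t=snap('top','t6'); sleeves(t,52)
E
```

```text
[ 0.49093459 -0.09735561  0.28158228] [ 3.14097018e+00 -7.11697902e-04  2.99385842e+00] [-0.80312685  0.8945031  -0.20900237] 0.04005007989050622
blob [315.   8.] 2947 rect [1017.4   15.1] [948.    7.3] 89.9 top strip [1016.9   36.8   73.6]
blob [624.   2.] 141 rect [1046.  -639.2] [ 5.9 76.1] 0.5 top strip [1044.8 -633.9   69.6]
blob [73. 49.] 515 rect [920.1 517.4] [ 20.8 174.1] 83.8 top strip [908.9 516.7  73.4]
blob [252.  31.] 559 rect [963.2 153.3] [52.3 52.1] 2.9 top strip [961.  155.4  70.2]
blob [216.  43.] 147 rect [936.4 226. ] [24. 51.] 12.7 top strip [931.6 228.5  74.1]
blob [451.  87.] 115 rect [ 848.2 -260.4] [55.7 15.4] 59.7 top strip [ 844.2 -254.7   68.4]
blob [548. 120.] 294 rect [ 780.8 -459.2] [161.1   5.3] 6.8 top strip [ 775.5 -458.5   67.1]
blob [434. 111.] 147 rect [ 792.1 -221.4] [63.7 22.7] 61.0 top strip [ 800.2 -223.8   67.2]
blob [606. 121.] 99 rect [ 775.8 -579.2] [41.9  5.6] 61.2 top strip [ 782.3 -563.9   72. ]
blob [415. 139.] 135 rect [ 734.7 -184.2] [68.2 17. ] 55.1 top strip [ 726.7 -185.    68.8]
blob [ 66. 205.] 812 rect [594.5 502.3] [260.4   6. ] 0.2 top strip [589.5 502.5  73.5]
blob [558. 172.] 119 rect [ 668.9 -473.3] [60.1  4.6] 5.9 top strip [ 669.  -472.4   65.7]
blob [567. 215.] 126 rect [ 581.5 -483.2] [61.2  4.2] 6.9 top strip [ 574.7 -483.3   66.2]
blob [241. 265.] 598 rect [474.8 161.4] [79.8 27.8] 1.6 top strip [473.6 162.3  65.2]
blob [273. 265.] 438 rect [476.   99.2] [59.2 27.2] 1.3 top strip [475.  100.   65.3]
blob [470. 279.] 334 rect [ 455.5 -282.7] [19.1 83.9] 80.4 top strip [ 450.  -280.3   66.3]
blob [117. 316.] 145 rect [377.5 389.2] [16.7 45.6] 83.6 top strip [372.3 388.   73.7]
```

c is seated at (474.8,161.9), top at z=65. Next is a.

>>> arm_command([
  [0,0,-15],
  [0,0,-20],
  [0,0,-15],
  [0,0,-12],
  [0,0,-8],
  [0,0,0],
  [0,0,0],
], spin=[0,0,0,0,0,0,0], jaw=-0.18)

```text
time: 19.15
tool_pos: [0.4913, -0.098, 0.212]
tool_rot: [3.142, 0.0, 2.994]
contact_force: [0.1, -0.5, 0.6]
opening: 0.0381
grip_force: 0.0
```

>>> arm_command([
  [0,0,0],
  [0,0,0],
  [0,0,0],
  [0,0,0],
  [0,0,0],
], spin=[0,0,0,0,0], jaw=-1, squeeze=20)

```text
time: 19.65
tool_pos: [0.4913, -0.0983, 0.2123]
tool_rot: [-3.141, 0.001, 2.993]
contact_force: [-0.0, 0.9, 5.8]
opening: 0.0294
grip_force: 20.0
```

>>> arm_command([
  [0,0,10],
  [0,0,20],
  [0,0,25],
  [0,0,20],
  [-1,25,0],
  [-2,30,0],
  [-2,35,0],
  [-2,35,0],
  [-2,35,0],
  [-2,35,0],
  [-2,35,0],
  [-2,35,0],
  [-2,30,0],
  [-1,26,0],
  [0,0,0],
  [0,0,0],
], spin=[0,0,0,0,1,1,1,1,1,1,1,1,1,1.2,0,0])

```text
time: 21.25
tool_pos: [0.4728, 0.223, 0.2867]
tool_rot: [-3.141, -0.001, -3.111]
contact_force: [0.7, 0.1, -1.9]
opening: 0.029
grip_force: 20.0
```

```bash
python3 - <<'E'
from h import *
s=observe(); print(s['tool_rot'],s['contact_force'],s['opening'])
held(snap('wrist','w7'),s)
E
```

```text
[-3.14108949e+00 -7.44403623e-04 -3.11058957e+00] [ 0.69876437  0.12762855 -1.89656631] 0.029040821578569756
tool [472.8 223.  286.7] grasp z 127.7 spindle end dx -70.7 n 1581
-72 -66 y 220.9 ztop 130.4
-66 -60 y 220.8 ztop 130.5
-60 -55 y 221.2 ztop 130.3
-55 -50 y 221.3 ztop 130.5
```

>>> arm_command([
  [-1,1,-15],
  [0,0,-15],
  [0,0,-12],
  [0,0,-10],
  [0,0,-8],
  [0,0,-6],
  [0,0,-5],
  [0,0,-3],
  [0,0,-1],
  [0,0,0],
], spin=[0,0,0,0,0,0,0,0,0,0])

```text
time: 22.3
tool_pos: [0.4724, 0.2244, 0.2123]
tool_rot: [3.14, 0.002, -3.112]
contact_force: [-0.0, 6.0, 2.2]
opening: 0.0293
grip_force: 20.0
```

>>> arm_command([
  [0,0,0],
  [0,0,0],
  [0,0,0],
  [0,0,0],
], spin=[0,0,0,0], jaw=-0.13)

```text
time: 22.7
tool_pos: [0.4721, 0.2236, 0.2117]
tool_rot: [-3.141, -0.0, -3.112]
contact_force: [-1.0, 0.6, 0.1]
opening: 0.04
grip_force: 0.0
```

>>> arm_command([
  [0,0,15],
  [0,0,25],
  [0,0,30],
  [0,-25,0],
  [-1,-35,0],
  [-1,-40,0],
  [-1,-40,0],
  [-1,-40,0],
  [-1,-40,0],
  [-1,-40,0],
  [-1,-40,0],
  [-1,-40,0],
  [0,-40,0],
  [0,-40,0],
  [0,-40,0],
  [0,-30,0],
  [0,-15,0],
  [0,0,0],
  [0,0,0],
], spin=[0,0,0,-1,-1,-1.2,-1.5,-1.5,-1.5,-1.5,-1,0,0,0,0,0,0,0,0])

```text
time: 24.6
tool_pos: [0.4639, -0.2802, 0.2814]
tool_rot: [3.14, -0.001, 2.993]
contact_force: [1.0, 0.1, 0.2]
opening: 0.0402
grip_force: 0.0
```

```bash
python3 - <<'E'
from h import *
s=observe(); print(s['tool_pos'],s['tool_rot'],s['contact_force'],s['opening'])
t=snap('top','t8'); sleeves(t,52)
E
```

```text
[ 0.46394475 -0.2802151   0.28143494] [ 3.14039217e+00 -1.05547736e-03  2.99322390e+00] [1.03355943 0.10316462 0.15050969] 0.04019072797752896
blob [315.   8.] 2988 rect [1017.2   16.4] [945.4   7.2] 89.9 top strip [1.0169e+03 4.0000e-01 7.3500e+01]
blob [615.   2.] 209 rect [1046.6 -617.1] [112.7   7.6] 88.9 top strip [1044.9 -611.2   69.2]
blob [72. 49.] 486 rect [920.  517.8] [ 22.7 173.4] 83.1 top strip [892.7 516.5  74. ]
blob [252.  31.] 556 rect [963.3 153.5] [51.9 52.2] 0.1 top strip [966.  151.9  69.9]
blob [217.  42.] 181 rect [935.  224.1] [21.7 50. ] 17.3 top strip [934.1 221.7  73.9]
blob [448.  85.] 90 rect [ 850.9 -253.1] [43.7  9.5] 46.5 top strip [ 853.3 -246.4   69.3]
blob [551. 135.] 416 rect [ 749.9 -462.7] [224.3   4.7] 6.9 top strip [ 750.6 -462.    66.5]
blob [434. 111.] 147 rect [ 791.7 -221.5] [63.8 22.4] 59.1 top strip [ 797.9 -225.8   66.2]
blob [606. 121.] 92 rect [ 775.3 -578.6] [42.4  5.6] 60.5 top strip [ 782.5 -565.5   72.6]
blob [416. 140.] 122 rect [ 733.8 -185.7] [68.9 17.3] 57.5 top strip [ 722.2 -192.7   68.8]
blob [ 66. 204.] 805 rect [593.5 502.3] [  5.8 258.3] 89.9 top strip [597.5 502.5  73.8]
blob [241. 265.] 602 rect [474.7 161.2] [79.3 27.6] 1.9 top strip [470.9 160.8  65.1]
blob [273. 265.] 429 rect [475.9  99.2] [59.  27.1] 1.3 top strip [479.9 100.4  65.5]
blob [209. 266.] 304 rect [472.7 223. ] [39.2 27.7] 1.6 top strip [474.1 223.1  64.8]
blob [466. 292.] 191 rect [ 427.2 -276.2] [27.7 25.2] 89.0 top strip [ 426.1 -276.9   65.6]
blob [111. 314.] 354 rect [379.3 400.7] [46.6 40.1] 15.2 top strip [378.8 399.9  74.1]
```

a is seated at (472.7,223), top at z=65. The last one is d.

>>> arm_command([
  [0,-1,-15],
  [0,0,-20],
  [0,0,-15],
  [0,0,-12],
  [0,0,-8],
  [0,0,0],
  [0,0,0],
], spin=[0,0,0,0,0,0,0])

```text
time: 25.35
tool_pos: [0.4643, -0.282, 0.2121]
tool_rot: [-3.141, 0.0, 2.994]
contact_force: [0.9, -0.2, 0.4]
opening: 0.04
grip_force: 0.0
```

>>> arm_command([
  [0,0,0],
  [0,0,0],
  [0,0,0],
  [0,0,0],
  [0,0,0],
], spin=[0,0,0,0,0], jaw=-1, squeeze=22)

```text
time: 25.85
tool_pos: [0.4643, -0.2823, 0.2123]
tool_rot: [-3.141, 0.001, 2.993]
contact_force: [-0.2, 0.9, 5.5]
opening: 0.0297
grip_force: 22.0
```

>>> arm_command([
  [0,0,10],
  [0,0,20],
  [0,0,25],
  [0,0,20],
  [0,27,0],
  [0,40,0],
  [1,45,0],
  [1,45,0],
  [1,45,0],
  [1,45,0],
  [1,45,0],
  [1,45,0],
  [0,45,0],
  [0,45,0],
  [0,45,0],
  [0,40,0],
  [0,35,0],
  [0,20,0],
  [0,0,0],
  [0,0,0],
], spin=[0,0,0,0,1,1,1,1,1,1,1,1,1,1.2,0,0,0,0,0,0])

```text
time: 27.85
tool_pos: [0.4697, 0.2847, 0.2865]
tool_rot: [-3.141, -0.001, -3.111]
contact_force: [-0.0, -0.4, -2.5]
opening: 0.0292
grip_force: 22.0
```

```bash
python3 - <<'E'
from h import *
s=observe(); print(s['tool_rot'],s['contact_force'],s['opening'])
held(snap('wrist','w9'),s)
E
```

```text
[-3.14078801e+00 -1.14750881e-03 -3.11076640e+00] [-0.0424749  -0.40526098 -2.5079798 ] 0.029249355839554216
tool [469.7 284.7 286.5] grasp z 127.5 spindle end dx -71.6 n 2187
-72 -66 y 282.6 ztop 130.1
-66 -60 y 282.7 ztop 130.1
-60 -55 y 282.8 ztop 130.1
-55 -50 y 284.0 ztop 135.1
```

>>> arm_command([
  [0.5,1,-15],
  [0,0,-15],
  [0,0,-12],
  [0,0,-10],
  [0,0,-8],
  [0,0,-6],
  [0,0,-5],
  [0,0,-3],
  [0,0,-1],
  [0,0,0],
], spin=[0,0,0,0,0,0,0,0,0,0])

```text
time: 28.9
tool_pos: [0.4708, 0.2864, 0.2124]
tool_rot: [3.14, 0.002, -3.112]
contact_force: [-0.7, 5.1, 0.8]
opening: 0.0295
grip_force: 22.0
```

>>> arm_command([
  [0,0,0],
  [0,0,0],
  [0,0,0],
  [0,0,0],
], spin=[0,0,0,0], jaw=-0.13)

```text
time: 29.3
tool_pos: [0.4706, 0.2856, 0.2117]
tool_rot: [-3.141, -0.0, -3.112]
contact_force: [0.4, -0.0, -0.6]
opening: 0.0395
grip_force: 0.0
```

>>> arm_command([
  [0,0,15],
  [0,0,25],
  [0,0,35],
  [0,0,35],
  [-5,-40,0],
  [-5,-40,0],
  [-5,-40,0],
  [-5,-40,0],
  [0,-40,0],
  [0,-40,0],
  [0,-40,0],
  [0,-30,0],
  [0,0,0],
  [0,0,0],
], spin=[0,0,0,0,0,0,0,0,0,0,0,0,0,0])

```text
time: 30.7
tool_pos: [0.4505, -0.0246, 0.3217]
tool_rot: [3.141, -0.0, -3.114]
contact_force: [-0.3, 0.2, -0.8]
opening: 0.0401
grip_force: 0.0
```

```bash
python3 - <<'E'
from h import *
s=observe(); print(s['tool_pos'],s['contact_force'],s['opening'])
t=snap('top','t10'); sleeves(t,52)
c=snap('scene','s10')
a=t['img'][190:340,130:530,::-1]; b=c['img'][170:400,180:500,::-1]
cv2.imwrite('pics/f.png',np.vstack([cv2.resize(cv2.convertScaleAbs(a,alpha=1.6),(600,225)),cv2.resize(b,(522,375)) if 0 else cv2.copyMakeBorder(cv2.resize(b,(522,375)),0,0,0,78,0)]))
E
```

```text
[ 0.4504548  -0.0245909   0.32170718] [-0.26227168  0.15968542 -0.81284852] 0.040092028672894055
blob [315.   8.] 2968 rect [1017.6   15.6] [948.3   7.2] 89.9 top strip [1016.9   19.1   73.6]
blob [614.   2.] 216 rect [1046.5 -612.6] [127.5   9.7] 88.9 top strip [1044.7 -628.    69.3]
blob [73. 49.] 497 rect [921.6 516.6] [ 23.8 174.3] 82.9 top strip [915.5 516.3  73.5]
blob [252.  31.] 555 rect [963.1 153. ] [52.6 52.5] 45.9 top strip [964.4 153.6  70.1]
blob [217.  42.] 195 rect [939.1 221.7] [27.5 52. ] 31.3 top strip [932.3 224.   73.9]
blob [450.  86.] 130 rect [ 851.1 -259.4] [58.9 16.5] 54.4 top strip [ 850.  -250.4   70. ]
blob [551. 135.] 411 rect [ 750.5 -462.5] [220.6   5.3] 6.8 top strip [ 752.5 -462.1   66.2]
blob [439. 113.] 109 rect [ 786.4 -233.6] [50.2 13.9] 34.5 top strip [ 797.7 -229.2   68.5]
blob [606. 121.] 99 rect [ 775.4 -578.6] [41.6  5.8] 62.4 top strip [ 780.3 -570.5   71.1]
blob [418. 141.] 132 rect [ 729.5 -192.4] [65.1 15.1] 68.7 top strip [ 728.1 -182.6   70.1]
blob [ 66. 204.] 819 rect [593.8 502.5] [  7.3 259.2] 89.8 top strip [571.  502.4  73.9]
blob [567. 215.] 128 rect [ 581.  -483.1] [61.   4.6] 6.5 top strip [ 576.8 -483.3   66.6]
blob [177. 268.] 725 rect [469.7 284.3] [98.7 26.9] 3.1 top strip [469.8 285.5  64.8]
blob [241. 265.] 605 rect [475.4 161.1] [78.3 27.8] 2.3 top strip [474.6 161.   64.7]
blob [273. 265.] 445 rect [475.9  99.1] [59.1 27.3] 1.5 top strip [478.9  99.8  65.4]
blob [209. 266.] 306 rect [472.9 223.1] [39.7 27.3] 1.4 top strip [472.3 224.3  64.7]
blob [103. 312.] 150 rect [380.7 409.9] [38.9 28.8] 59.6 top strip [382.4 409.3  74.1]
blob [117. 319.] 97 rect [370.3 387.6] [ 9.  36.4] 64.2 top strip [371.4 385.9  73.6]
```

View pics/f.png

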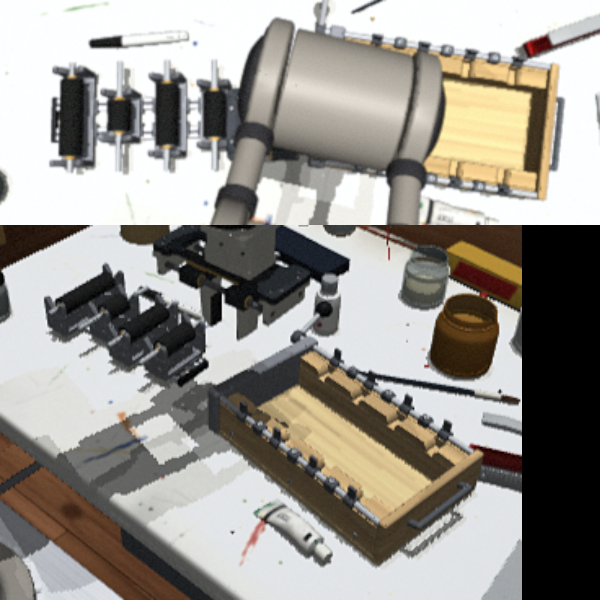

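All four rollers sit level in their cradles (tops at z≈65 mm, order d, a, c, b). The carrier is empty and the arm is clear.

```bash
python3 -c "
from cell import *
print(hand_in())"
```

```text
the job is handed in; nothing more can be done
None
```

The lever was pressed over to its stop, all four rollers measured as seated and released in their matching cradles, and I handed the job in at about 31 s; no verdict was returned.

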